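# Mesh the drive cog with the master spline and press it home

### The arm

A 6-joint arm with a two-finger parallel gripper is mounted at the origin on the work surface. World frame = base frame: x ahead of the robot, y to its left, z up, the work surface at z = 0. Lengths are in m, angles in degrees, forces in N, time in s.
With the tool pointing down it reaches from about 0.375 to 0.75 m from the base axis. Payload 9 kg.
Tool frame: the origin (TCP) lies where the fingers leave the gripper's body, on its centre line; the fingertips stand 73 mm ahead of it and the grasp point (between the pads) lies 54 mm ahead of it (robot.tip_reach is the distance from the TCP to the fingertips, in m); z points along the fingers, y is the direction in which the jaws open and shut (so a half turn about z gives the same grasp; the last joint's range is limited). The gripper opens to 85 mm and grips with 20 to 120 N. Pads are 22 mm wide; open, the fingers measure 114 mm over their backs; the gripper's body (76 mm by 85 mm) begins 54 mm behind the grasp point. The pads swing forward as they close: fully open they stand 13 mm farther back than shut.
Start: joints at [63.558, 5.964, 5.575, 89.605, 0, 77.527], TCP at [0.145, 0.582, 0.304] pointing down, gripper open.
Joint ranges: [-171.21, 171.21], [-48.23, 106.86], [-62.78, 66.21], [-105.2, 120.99], [-86.42, 89.51], [-180, 180]. Speed limits (degrees/s): [127.2, 127.2, 147.25, 180, 180, 180].

### API

Orientations are given as [roll, pitch, yaw] about the fixed x, y, z axes, in that order (R = Rz(yaw) Ry(pitch) Rx(roll)).
In Python, from plant import robot gives the robot as it stands. Calls block until the motion is done:
- robot.move_pose(position, orientation): joint-space move of the TCP to a pose.
- robot.line_to(position, vel=0.15, rotation=None, guard=None): straight line of the TCP; rotation=None keeps the orientation; vel is the mean speed in m/s. With guard (N) it stops when the force on the tool has changed by that much, and returns True; else False.
- robot.goto_joints(angles): joint-space move.
- robot.set_gripper(opening): finger opening in m; the grip force is fixed at half the most; returns when the fingers have stopped.
- robot.pause(seconds).
- robot.ik(position, orientation): joint angles nearest the present ones, or None.
- robot.observe(): the state.
- robot.grab_frame(name): name is "side" or "top"; returns the picture (400x640x3 uint8, blue, green, red); there is no depth.
- robot.get_calibration(name): a dict with "vertical_fov" (degrees; the focal length in pixels is half the picture's height over the tangent of half this angle, whatever the lens; pixels are square), "cx", "cy" (the principal point, pixels), "rvec" (rotation vector, rad) and "tvec" (3), from world to camera coordinates, as OpenCV has them. Camera axes: x right, y down, z forward; pixel columns grow to the right and rows downward; lengths in m; the calibration is good to about 2 mm. A picture is of the moment at which its call begins. get_calibration takes no time and is no camera call.
A pose or a line that the arm cannot do raises robot.IKError and nothing moves.
- robot.job_done(): hands the job in, once; it reports no verdict.
The state is a dict: "time": time; "q": joint angles; "qvel": joint speeds; "joint_torque": joint torques, N m; "tool_pos": TCP position; "tcp_rot": TCP orientation; "ft_force": force on the tool from outside, world axes, zero at the start; "torque": the same for the moment, N m; "gripper_width": finger opening in m.
Only numpy, scipy, OpenCV 4.12 (cv2) and the standard library are available. Lean on these libraries where they do the work, as an engineer would, in place of code of your own. Each camera call takes 0.05 s, during which the arm holds its last target. There are 200 camera calls.

### The job

Fit the loose drive cog onto the splined hub on top of the blue casing, hex upwards: set it on the hub's nose, turn it until its hidden splines find the wide master spline and it drops into mesh, then push it down against the stiff brass ring until it is fully home. Leave it there, let go, and leave the hammer, the jar and the cylinder liner where they are.

Things in the scene. Friction and masses are not known exactly. Their poses are not given: they have to be found in the camera images.
- cog: Dark toothed cog, about 0.6 kg, loose on the bench, hex up. Origin: centre of the underside, z up its axis. Heights from the underside: lower boss dia 66 mm to 26; toothed disc dia 139 from 26 to 38; upper boss dia 56 to 70; bright hex 36 mm across flats (flats face the cog's x axis and every 60 degrees from it) from 70 to 96 mm.
- bore (a point): centre of the cog's bore mouth (same point as cog). Blind bore open only below, dia 31 mm, 64 deep; at its mouth five unevenly spaced spline grooves 20 mm high, four 9 mm wide and one 15 mm wide master groove. Which way the master groove lies relative to the studs is not marked and cannot be seen from above.
- stud_a (a point): centre of the top of the brass stud on the cog's +x side: 14 mm diameter, 50 mm from the cog's axis, standing on the disc from 38 to 72 mm above the cog's underside. Pushed sideways, it turns the cog on the hub.
- stud_b (a point): centre of the top of the like stud on the cog's -x side, opposite stud_a
- hex_top (a point): centre of the flat top of the cog's hex, where it can be pressed with closed fingers
- casing: Blue casing, fixed, 236 x 196 mm at the foot, 90 mm high. Origin: centre of its underside. An upright steel splined hub, which does not turn, stands in the middle of its top.
- nose (a point): top of the hub's round nose, on the hub's axis, 164 mm above the casing's underside. The nose is 30 mm in diameter, tapered to 20 mm over its last 6 mm; 44 mm of it stand above the spline ribs.
- rib_top (a point): point on the hub's axis level with the rounded tops of its five uneven spline ribs (46 mm across; four 7 mm wide, one 13 mm master rib), 120 mm above the casing's underside. The master rib may point any way, whatever the casing's yaw. Out of mesh the cog rests here and may rock or catch a little; it drops only at one angle in the full turn (play about 3 degrees each way).
- seat (a point): point on the hub's axis 18 mm below the rib tops: where the centre of the cog's underside lies when fully home; z up. When the cog comes into mesh it falls from 18 mm to about 10 mm above this point (perhaps a few mm lower), resting on the brass ring, and can no longer turn.
- thrust_ring (a joint): Brass ring (outer diameter 68 mm) round the foot of the hub, under the cog, that slides down stiffly: 0 = up, 0.010 m = fully down. It stays where it is left. Moving it takes about 18 N in all, so about 12 N on top of the cog's weight, pushed slowly.
- hammer: hammer, 260 mm long, lying, bystander; origin near the middle of its length
- jar: amber jar with black cap, 72 mm diameter, 100 mm high, bystander; origin at its underside
- liner: dark steel cylinder liner, 90 mm diameter, 120 mm high, standing, bystander; origin at its underside

How it is judged:
By the outcome, as a careful person would: the job done as asked, in the order asked, and still so for the second after the job is handed in, with the robot touching nothing.
It also fails if it takes over 72 s, if anything falls off the work surface, if the arm or the gripper's body presses on something with over 40 N, if the wrist force passes 120 N, or if a joint passes its speed limit or range.

## Working session

There is one attempt and no reset: what is moved stays moved. The work goes in short steps, each a Python script; the robot and the scene stay as the last script left them, time stands still between calls to the robot, and variables do not carry over. Pictures are saved under pics/ and viewed, about 8 in all and at most 12, crops included, and the job is handed in when it is done.

```bash
mkdir -p pics; ls
cat > h.py <<'E'
import numpy as np, cv2
from plant import robot
def cal(n):
    c=robot.get_calibration(n); f=200/np.tan(np.radians(c["vertical_fov"])/2)
    K=np.array([[f,0,c["cx"]],[0,f,c["cy"]],[0,0,1.]])
    return K,cv2.Rodrigues(np.array(c["rvec"],float))[0],np.array(c["tvec"],float).ravel(),c
def ray(n,uv):
    K,R,t,_=cal(n); d=R.T@np.linalg.inv(K)@np.array([uv[0],uv[1],1.]); return -R.T@t,d/np.linalg.norm(d)
def onz(n,uv,z):
    o,d=ray(n,uv); return o+d*(z-o[2])/d[2]
def proj(n,p):
    K,R,t,_=cal(n); q=K@(R@np.array(p,float)+t); return q[:2]/q[2]
def two(uvs,uvt):
    o1,d1=ray("side",uvs);o2,d2=ray("top",uvt)
    s=np.linalg.lstsq(np.c_[d1,-d2],o2-o1,rcond=None)[0]
    a,b=o1+s[0]*d1,o2+s[1]*d2
    return (a+b)/2,np.linalg.norm(a-b)
def snap(n,f):
    im=robot.grab_frame(n); cv2.imwrite("pics/"+f,im); return im
E
python3 - <<'E'
from h import *
a=snap("side","s0.png");b=snap("top","t0.png")
for n in("side","top"):
    K,R,t,c=cal(n);print(n,c,-R.T@t, R[2])
o=robot.observe();print(o)
E
```

```text
pics
side {'vertical_fov': 53.546011753937705, 'cx': 326.56511264589085, 'cy': 198.27786834978266, 'rvec': array([ 0.04439158, -2.79203804,  1.41335199]), 'tvec': array([0.62274383, 0.09302171, 0.88202011])} [0.60364559 0.67456782 0.5958126 ] [ 0.02342126 -0.80554616 -0.59206995]
top {'vertical_fov': 48.643953524410044, 'cx': 315.8494583444355, 'cy': 196.96202368527938, 'rvec': array([ 2.12877978, -2.19032774,  0.09061294]), 'tvec': array([0.04183376, 0.63348443, 0.98168748])} [0.53020836 0.00619928 1.04192301] [ 0.10271486  0.01731447 -0.99456014]
{'time': 0.1, 'q': array([ 6.35571665e+01,  5.99481652e+00,  5.53256224e+00,  8.96051506e+01,
       -1.33835416e-03,  7.75265861e+01]), 'qvel': array([ 0.05055653, -0.08921175,  0.18723573,  0.0340456 , -0.02953467,
        0.02444169]), 'joint_torque': array([ 4.64300290e-03, -5.58209360e+01,  5.04719031e+01,  1.31533609e-02,
       -3.61744360e-04, -7.99949589e-06]), 'tool_pos': array([0.14474307, 0.5820611 , 0.30321399]), 'tcp_rot': array([-1.79933897e+02, -1.32517948e-02,  1.66030574e+02]), 'ft_force': array([0.21847768, 0.0196402 , 0.71554051]), 'torque': array([-0.0640315 ,  0.01475801,  0.04751771]), 'gripper_width': 0.08541829576272882}
```

View pics/s0.png

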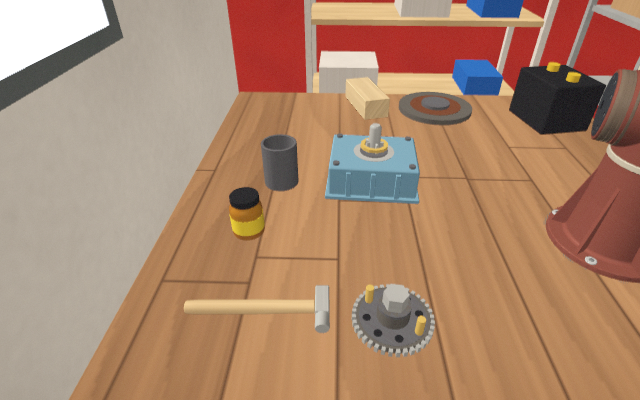

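View pics/t0.png

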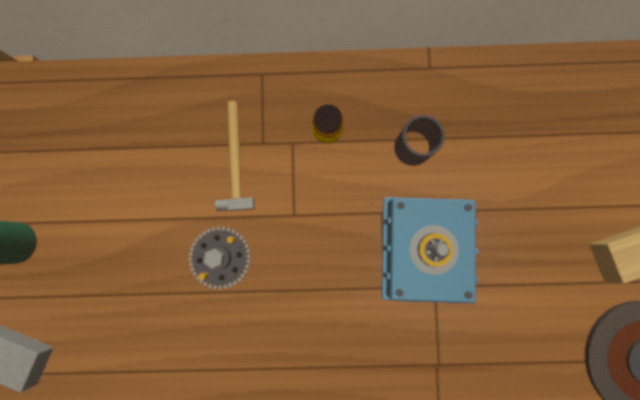

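Side: cog centre about (393,318), hex top (397,293), studs (370,290) and (421,320), nose (375,127). Top: cog (219,258), studs (231,240) and (202,276), nose (441,249). Next I'll zoom in on these and compute positions.

Run:
```python
from h import *
a=cv2.imread("pics/s0.png");b=cv2.imread("pics/t0.png")
def crop(im,x,y,w,h,s): return cv2.resize(im[y:y+h,x:x+w],None,fx=s,fy=s,interpolation=cv2.INTER_CUBIC)
c=np.vstack([np.hstack([crop(a,345,270,100,90,4),crop(b,180,220,80,72,5)[:360,:400]]),np.hstack([crop(a,340,110,80,48,5),crop(b,400,220,80,48,5)])])
cv2.imwrite("pics/c0.png",c)
for n,im,(x,y,w,h) in(("side",a,(345,270,100,90)),("top",b,(180,220,80,75))):
    hsv=cv2.cvtColor(im,cv2.COLOR_BGR2HSV);m=cv2.inRange(hsv,(15,150,130),(35,255,255))
    k=np.zeros_like(m);k[y:y+h,x:x+w]=m[y:y+h,x:x+w]
    N,L,S,C=cv2.connectedComponentsWithStats(k)
    for i in range(1,N):
        if S[i,4]>8: print(n,S[i],C[i])
```

```text
side [366 289   8  13  47] [370.08510638 295.46808511]
side [417 323   8  12  43] [420.93023256 328.30232558]
top [180 220  22  33 198] [187.33333333 232.94444444]
top [208 221   6   5  13] [210.84615385 223.        ]
top [224 220   7   6  13] [227.38461538 223.        ]
top [232 220  28  19 173] [247.04624277 227.1849711 ]
top [215 222   6   4  11] [216.63636364 223.36363636]
top [227 237   7   6  35] [229.91428571 239.22857143]
top [251 239   9  16  45] [254.8        246.82222222]
top [180 254   9  17  69] [183.68115942 262.14492754]
top [252 257   8   8  16] [256.0625 260.1875]
top [251 262   8   7  14] [254.57142857 264.21428571]
top [250 269  10   9  36] [255.22222222 273.        ]
top [180 270  11   8  32] [185.3125 273.75  ]
top [199 273   8   6  38] [202.18421053 275.34210526]
top [180 277  18  14  81] [188.4691358  285.17283951]
top [244 279   8  10  35] [248.51428571 283.57142857]
top [253 278   7  12  40] [256.25  283.175]
top [238 282   7   4  11] [240.63636364 283.54545455]
top [198 285  14   6  26] [203.34615385 288.03846154]
```

View pics/c0.png

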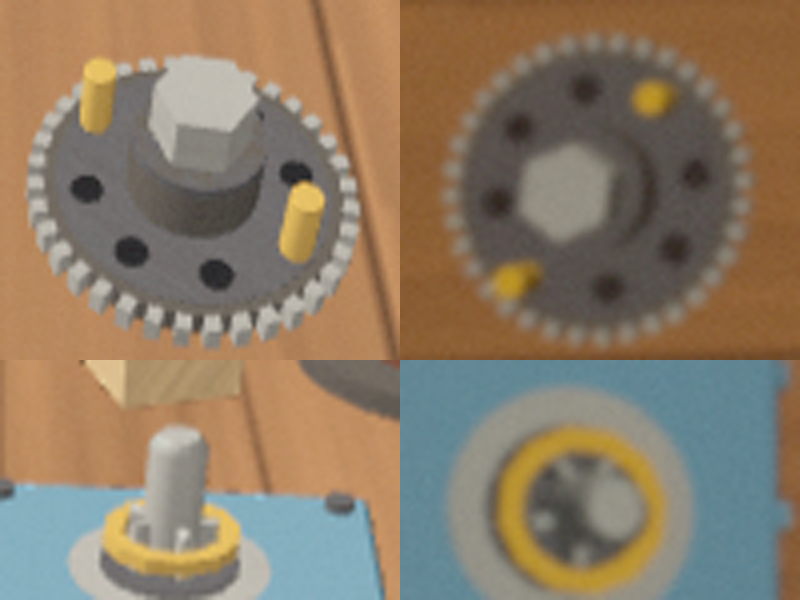

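The zoomed crops give stud tops, hex top centre and nose top in both views, so I'll triangulate them and check against the known sizes.

Run:
```python
from h import *
P={}
for k,s,t in(("hex",(395.7,292.7),(213,258.6)),("s1",(369.7,286.8),(230.2,239.4)),("s2",(421.5,318.2),(202.6,276.4)),("nose",(375.6,125),(442.4,249.4))):
    P[k],e=two(s,t);z={"hex":.096,"s1":.072,"s2":.072,"nose":.164}[k]
    print(k,P[k].round(4),"gap",round(e,4),"side@z",onz("side",s,z).round(4),"top@z",onz("top",t,z).round(4))
# casing screws / foot sanity
d=P["s1"]-P["s2"];print("stud dist",np.linalg.norm(d),"ang",np.degrees(np.arctan2(d[1],d[0])),"mid",(P["s1"]+P["s2"])/2)
for n in("hex","nose"):
    p=P[n];q=robot.ik([p[0],p[1],.15 if n=="hex" else .35],[180,0,170]);print(n,np.hypot(*p[:2]),q)
print(robot.tip_reach)
```

```text
hex [0.5032 0.2456 0.0939] gap 0.0015 side@z [0.5044 0.2473 0.096 ] top@z [0.5025 0.2452 0.096 ]
s1 [0.5425 0.2137 0.0702] gap 0.0 side@z [0.5427 0.2153 0.072 ] top@z [0.5425 0.2133 0.072 ]
s2 [0.4638 0.2749 0.0692] gap 0.0001 side@z [0.4644 0.2771 0.072 ] top@z [0.464  0.2741 0.072 ]
nose [ 0.5098 -0.2239  0.1628] gap 0.001 side@z [ 0.5095 -0.2213  0.164 ] top@z [ 0.5103 -0.2236  0.164 ]
stud dist 0.09977540476382765 ang -37.88920306668942 mid [0.5031303  0.24429282 0.06966023]
hex 0.5599321531267237 [ 12.63257864   0.72504749 -15.90775172  73.3672008    0.
  22.63257864]
nose 0.5567487307865848 [-37.1706422   -0.71220862   3.52247712  94.23468574   0.
 -27.1706422 ]
0.0726
```

Triangulation fits: hex 0.094 against 0.096, stud spacing 99.8 mm against 100, nose 0.163 against 0.164. Now I'll pick the cog by the hex with the jaws 60° off the stud line, then carry it above the hub.

Run:
```python
from h import *
def above(p,q6,yaw=None):
    q=np.array(robot.ik(p,[180,0,170])); q[5]=q6; return q
c=np.array([.5032,.2447])
q=above([*c,.25],-159.5); robot.goto_joints(q)
o=robot.observe();print(o["time"],o["tool_pos"],o["tcp_rot"])
print("guard",robot.line_to([*c,.1435],vel=.1,guard=15))
robot.set_gripper(.02)
o=robot.observe();print(o["time"],o["gripper_width"],o["tool_pos"],o["ft_force"])
robot.line_to([*c,.34],vel=.15)
o=robot.observe();print(o["time"],o["gripper_width"],o["ft_force"])
n=np.array([.5101,-.2232])
robot.goto_joints(above([*n,.34],-165))
robot.pause(.3)
o=robot.observe();print(o["time"],o["tool_pos"],o["tcp_rot"],o["ft_force"],o["gripper_width"])
a=snap("side","s1.png");b=snap("top","t1.png")
cv2.imwrite("pics/c1.png",np.hstack([cv2.resize(a[20:220,280:480],None,fx=2,fy=2),cv2.resize(b[150:350,340:540],None,fx=2,fy=2)]))
```

```text
3.5417 [0.50311955 0.24486032 0.25003336] [-1.79999130e+02  3.43366673e-04 -7.95786159e+00]
guard False
5.2667 0.03494057353423791 [0.50340056 0.24492008 0.14392918] [-0.70830691  2.0763301   2.9285753 ]
6.725 0.03504559212634017 [ 0.66133108  1.19591249 -5.30007409]
8.7333 [ 0.51029941 -0.22271595  0.34002547] [-1.79998457e+02 -1.90149850e-03 -5.20407728e+01] [-0.28079264 -0.75143704 -5.43063365] 0.034948968285530235
```

View pics/c1.png

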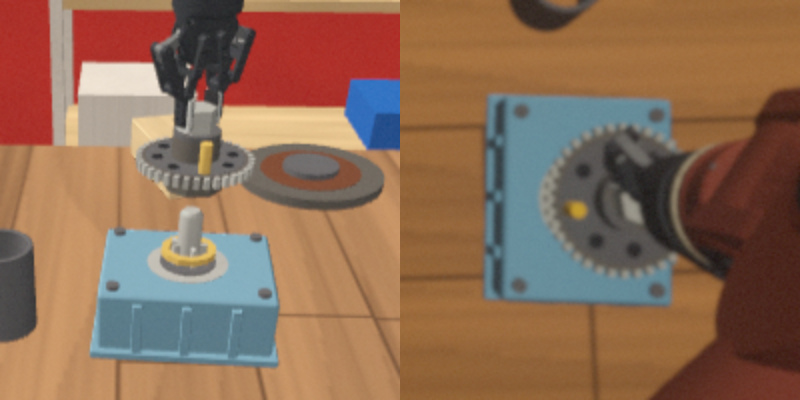

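Cog is gripped upright above the nose (side: disc centre about (377,102), nose (375,127)). Now I'll lower it onto the nose with a force guard.

Run:
```python
from h import *
print(proj("side",[.5102,-.2228,.2345]),proj("side",[.5102,-.2228,.164]))
n=np.array([.5102,-.2228])
f0=robot.observe()["ft_force"]
for z in(.312,.303,.295,.280,.270):
    g=robot.line_to([*n,z],vel=.06,guard=10)
    o=robot.observe();print(o["time"],g,o["tool_pos"].round(4),(o["ft_force"]-f0).round(1),o["torque"].round(2))
    if g: break
```

```text
[377.51872793  97.34774023] [375.27739479 124.72954408]
9.45 False [ 0.5101 -0.2228  0.3119] [ 0.2 -0.  -0.1] [-0.01 -0.01  0.02]
9.75 False [ 0.5099 -0.2232  0.3029] [-2.4 -2.   1. ] [-0.93  0.63  0.04]
9.9583 True [ 0.5095 -0.2238  0.2952] [-1.9 -2.5 -1.3] [-0.96  0.18  0.01]
```

Run:
```python
from h import *
n=np.array([.5092,-.2240])
for z in(.295,.285,.275,.266,.2635):
    g=robot.line_to([*n,z],vel=.04,guard=12)
    o=robot.observe();F=o["ft_force"];print(o["time"],g,o["tool_pos"].round(4),F.round(1),o["torque"].round(2))
    if g and z<.27: break
    n=n+np.clip(F[:2]*.0002,-.0006,.0006)
print(n)
```

```text
10.2083 False [ 0.5092 -0.224   0.2949] [-0.  -2.7 -6.9] [-0.51  0.08  0.02]
10.6083 False [ 0.5091 -0.2243  0.2845] [-0.4  0.4 -5.7] [-0.04 -0.07  0.01]
11.0083 False [ 0.509  -0.2243  0.2746] [ 1.  -0.2 -5.2] [ 0.01  0.01 -0.02]
11.3833 False [ 0.5092 -0.2244  0.2656] [-0.4  0.7 -5. ] [-0.   -0.07 -0.01]
11.6333 False [ 0.5093 -0.2244  0.2635] [-1.2  0.5 -5. ] [-0.01  0.03 -0.01]
[ 0.50900275 -0.22426516]
```

```bash
cat > turn.py <<'E'
from h import *
def turn(lo,hi,step,lim=.45):
    q=np.array(robot.observe()["q"]); log=[]
    base=robot.observe()["torque"][2]
    for a in np.arange(lo,hi+(1 if step>0 else -1),step):
        q[5]=a; robot.goto_joints(q)
        o=robot.observe(); log.append((round(o["time"],2),a,round(o["torque"][2]-base,2),*o["ft_force"].round(1)))
        if abs(o["torque"][2]-base)>lim: break
    return log
E
python3 - <<'E'
from turn import *
o=robot.observe();p=o["tool_pos"]
n=[.5091,-.2244]
print(robot.line_to([*n,.258],vel=.02,guard=4))
o=robot.observe();print(o["time"],o["tool_pos"],o["ft_force"])
z=o["tool_pos"][2]
robot.set_gripper(.0385)
o=robot.observe();print(o["time"],o["gripper_width"],o["ft_force"])
robot.line_to([*n,z+.001],vel=.02)
for l in turn(-160,-145,5): print(*l)
a=snap("side","s2.png")
cv2.imwrite("pics/c2.png",cv2.resize(a[40:220,300:460],None,fx=3,fy=3))
E
```

```text
True
11.8417 [ 0.50926769 -0.2243227   0.26323291] [-1.22405727  0.47980795  5.19483593]
12.0583 0.03843232978483996 [-0.80119925 -0.17465026  0.01805877]
12.6 -160 -0.04 0.1 0.4 -0.6
12.85 -155 -0.02 0.2 -0.0 -0.5
13.1 -150 -0.01 -1.0 -0.5 0.1
13.35 -145 -0.04 -0.9 -0.3 1.9
```

View pics/c2.png

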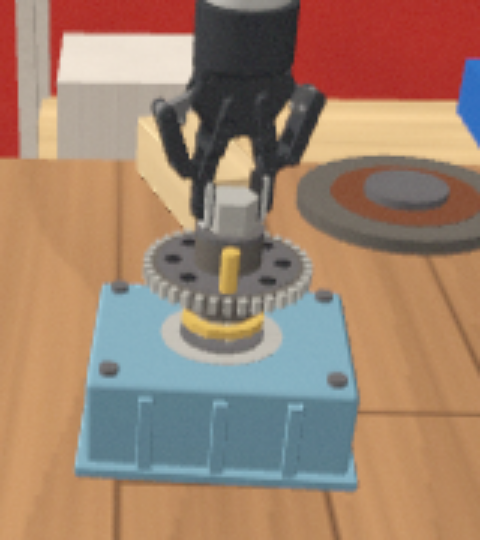

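The cog sits on the rib tops, bore over the hub, with loose jaws round the hex. Now I'll turn it until it blocks.

Run:
```python
from turn import *
L=turn(-140,170,5)
print(*L[::6],sep="\n");print(*L[-3:],sep="\n")
a=snap("side","s3.png")
cv2.imwrite("pics/c3.png",cv2.resize(a[40:220,300:460],None,fx=3,fy=3))
```

```text
(13.65, np.int64(-140), np.float64(-0.02), np.float64(-1.0), np.float64(-0.4), np.float64(0.1))
(15.15, np.int64(-110), np.float64(0.03), np.float64(-1.2), np.float64(-0.0), np.float64(0.2))
(16.65, np.int64(-80), np.float64(-0.03), np.float64(-1.0), np.float64(1.8), np.float64(0.2))
(18.15, np.int64(-50), np.float64(-0.03), np.float64(-0.5), np.float64(0.7), np.float64(0.5))
(19.65, np.int64(-20), np.float64(0.05), np.float64(0.5), np.float64(0.5), np.float64(-0.6))
(21.15, np.int64(10), np.float64(-0.01), np.float64(-0.1), np.float64(-0.1), np.float64(0.4))
(22.65, np.int64(40), np.float64(0.01), np.float64(-0.8), np.float64(0.6), np.float64(-0.1))
(23.15, np.int64(50), np.float64(0.44), np.float64(-2.3), np.float64(-2.3), np.float64(2.0))
(23.4, np.int64(55), np.float64(0.41), np.float64(-4.3), np.float64(-2.6), np.float64(3.9))
(23.65, np.int64(60), np.float64(0.7), np.float64(-5.3), np.float64(-6.6), np.float64(3.7))
```

View pics/c3.png

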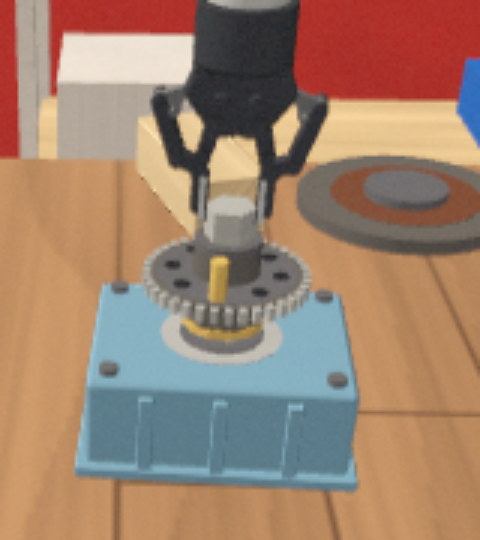

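Turning blocked at q6≈50–60°, and the hex sits about 4 px (8 mm) lower in the side view, so the cog is in mesh. Now back off, release, and press the hex top with closed fingers.

Run:
```python
from turn import *
q=np.array(robot.observe()["q"]);q[5]=46;robot.goto_joints(q)
robot.set_gripper(.06)
n=[.5092,-.2243]
robot.line_to([*n,.31],vel=.1)
robot.set_gripper(0.0); robot.pause(.2)
f0=robot.observe()["ft_force"]
g=robot.line_to([*n,.276],vel=.03,guard=4)
o=robot.observe();print("contact",o["time"],g,o["tool_pos"],o["ft_force"]-f0)
for z in np.arange(o["tool_pos"][2]-.002,.264,-.002):
    g=robot.line_to([*n,z],vel=.012,guard=30)
    o=robot.observe();print(round(o["time"],2),g,o["tool_pos"].round(4),(o["ft_force"]-f0).round(1))
    if g or o["ft_force"][2]-f0[2]>35: break
```

```text
contact 26.7083 True [ 0.50906747 -0.2241891   0.27940162] [1.36243107 0.20977704 3.49083568]
27.0 False [ 0.5093 -0.2244  0.2786] [-1.2  1.7  8.6]
27.32 False [ 0.5094 -0.2244  0.2768] [-0.2  2.7 11. ]
27.63 False [ 0.5094 -0.2244  0.2749] [-1.5  2.1 11.1]
27.95 False [ 0.5094 -0.2244  0.2729] [-1.8  2.9 11.3]
28.27 False [ 0.5094 -0.2244  0.2709] [-1.3  2.7 11.1]
28.58 False [ 0.5096 -0.2245  0.2705] [-4.4  3.7 20.3]
28.9 False [ 0.5097 -0.2245  0.2704] [-7.8  6.7 33.1]
```

It hit a hard stop at TCP 0.2704, against 0.2706 predicted for fully home. Next: retreat and check.

Run:
```python
from h import *
robot.line_to([.5092,-.2243,.2705],vel=.02)
robot.line_to([.5092,-.2243,.34],vel=.1)
q=np.array(robot.observe()["q"]);q[0]+=60;robot.goto_joints(q)
robot.pause(.3)
o=robot.observe();print(o["time"],o["tool_pos"],o["ft_force"])
a=snap("side","s4.png");b=snap("top","t4.png")
cv2.imwrite("pics/c4.png",np.hstack([cv2.resize(a[50:290,200:440],(400,400)),cv2.resize(b[80:320,290:530],(400,400))]))
print(proj("side",[.5092,-.2243,.198]),proj("top",[.5092,-.2243,.198]))
for n,i0,i1 in(("side","s0","s4"),("top","t0","t4")):
    x,y=[cv2.imread(f"pics/{k}.png") for k in(i0,i1)]
    for nm,r in({"side":dict(hammer=(180,280,155,55),jar=(225,185,45,55),liner=(258,132,42,60)),"top":dict(hammer=(212,98,45,115),jar=(310,100,36,45),liner=(393,112,54,54))}[n]).items():
        s=np.s_[r[1]:r[1]+r[3],r[0]:r[0]+r[2]]
        print(n,nm,cv2.absdiff(x[s],y[s]).mean().round(2),cv2.phaseCorrelate(*[cv2.cvtColor(k[s],cv2.COLOR_BGR2GRAY).astype(np.float32) for k in(x,y)])[0])
```

```text
32.45 [0.44896875 0.32841201 0.33918565] [ 1.24177782 -0.22289154  0.23677262]
[376.70518851 111.57033117] [447.57025474 250.25658514]
side hammer 5.59 (-0.0440403910242253, -0.01711527633502996)
side jar 4.91 (0.5052232411437494, -0.04795815841008988)
side liner 4.6 (0.47810395933653993, 0.022521214877734508)
top hammer 2.93 (0.5282191765569841, 0.06023516550580155)
top jar 3.28 (-0.001117256849859416, 0.5640827698949913)
top liner 3.08 (-0.06308873739799736, -0.002660994114599191)
```

View pics/c4.png

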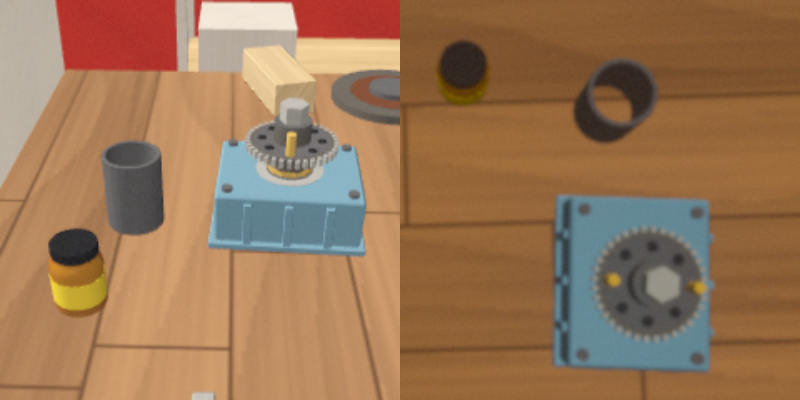

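The cog sits level on the hub. Side-view hex top is about (376,112), and (377,112) is predicted for fully home. The jar, liner and hammer have not moved (shifts under 0.6 px). Handing in.

```bash
python3 -c "
from plant import robot
robot.job_done();print(robot.observe()['time'])"
```

```text
the job is handed in; nothing more can be done
the job is handed in; nothing more can be done
```

The cog is fitted on the splined hub, hex up and fully home, and I handed the job in at about 32.5 s of the 72 s allowed.

- **Placing and turning:** I gripped the cog by its hex, lowered it over the nose onto the rib tops and loosened the jaws. I then turned it through about 200° until it dropped about 8 mm into mesh and would not turn further.
- **Pressing home:** With closed fingers on the hex top I pushed down about 9 mm at a steady 11 N. It then met a hard stop at TCP height 0.2704 m, against 0.2706 m predicted for fully home. The press peaked at about 33 N.
- **Last checks:** The final pictures show the cog level, with its hex top within about 1 px of the predicted home position. The arm was well clear, with no contact force. The hammer, jar and liner were unmoved, with image shifts under 0.6 px.
- **Disagreement:** When first lowered onto the nose, the cog met a small sideways force of about 3 N and tripped my force guard. My measured hub position was about 1–1.5 mm off, so I corrected it and the cog went on smoothly. No final check failed.

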